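# Show the back of the vial to the inspection camera

### The arm

A 7-joint arm with a two-finger parallel gripper is mounted at the origin on a cart in front of the work surface, level with it; the furniture and walls round the work are solid. World frame = base frame: x ahead of the robot, y to its left, z up, the work surface at z = 0. Lengths are in m, angles in rad, forces in N, time in s.
With the tool pointing down it reaches from about 0.4 to 0.875 m from the base axis. Payload 4.4 kg.
Tool frame: the origin (TCP) lies at the very end of the fingers, on their centre line; the grasp point (between the pads) lies 19 mm behind it; z points along the fingers, y is the line along which they close (so a half turn about z gives the same grasp; the last joint's range is limited). The gripper opens to 85 mm and grips with 20 to 120 N. Pads are 22 mm wide; open, the fingers measure 114 mm over their backs; the gripper's body (76 mm by 85 mm) begins 54 mm behind the grasp point. The pads swing forward as they close: fully open they stand 13 mm farther back than shut.
Start: joints at [1.111, 0.628, 0.038, 1.517, -0.027, 0.996, -0.02], TCP at [0.249, -0.6, 0.231] pointing down, gripper open.
Joint ranges: [-3.06, 3.06], [-0.37, 2.12], [-1.25, 1.32], [0.18, 2.47], [-1.1, 4.24], [0.23, 1.98], [-2.94, 2.94]. Speed limits (rad/s): [2.57, 2.57, 3.14, 3.14, 3.14, 3.14, 3.14].

### API

Orientations are given as a unit quaternion [x, y, z, w].
In Python, from bench import r gives the robot as it stands. The module is installed in compiled form; this text tells all that it offers.
- The arm moves only by the tool apply_moves, never from a script. Its argument "motion" is a list of rows, each an object with "fingers": the finger opening in m, from 0 to 0.0854; "delta_pos": the shift along the tool's x, y, z in m, a list of three; "roll": the turn about the tool's z in rad. A call has exactly 10 rows; each row is the pose to reach, as a shift and turn from the pose commanded when the call began, along the tool's axes at that moment; what a row does not reach only later rows make up. A row lasts 1/8 s, in which the tool goes at most 62.5 mm and 10.7 degrees, less where a joint would pass 70% of its speed; a pose out of reach is approached as far as the arm can. A call with a gripper value outside its range is refused whole. The fingers move at their own pace and stop on an object; "newtons" is the grip in N (left out, the last holds). Time passes only in rows, so rows that repeat a pose let the fingers close, or fill a call up. It gives the time, the measured TCP pose, the force, the opening and the grip force at its end, in the units of the state.
- r.sense(): the state, without advancing time (a new reading comes with each control period).
- r.capture(name): name is "scene" or "top" or "wrist"; returns a dict with "img" (480x640x3 uint8, red, green, blue), "fov_y" (degrees; the focal length in pixels is half the picture's height over the tangent of half this angle, whatever the lens; pixels are square), "cx", "cy" (the principal point, pixels), "pose" (4x4, takes a point from camera to world coordinates); the wrist camera has in their place "hand_eye" (4x4, takes a point from camera to tool coordinates, whose origin is the TCP and whose axes are the flange's). Camera axes: x right, y up, looking along -z (the intrinsics and any distortion apply to the point x, -y, -z); pixel columns grow to the right and rows downward; lengths in m; the calibration is good to about 2 mm. A picture is of the moment at which its call begins: read the wrist's pose just before it. There is no depth.
- r.close_job(): hands the job in; it is judged then, once.
Trained networks look in a picture, given as the dict that the camera call returned (one of the last four; its "shot" number tells which), for a name from the list of things; names that differ only in an ending like _2 or _b are one class to them, and where a whole thing is asked for, a point or a joint stands for the part that bears it (a point fixed in the world has none). Each returns a list of dicts, best first, with "score" (0 to 1); they miss things now and then, are a little off and sometimes report something else, mostly with a low value. They report only what shows in the picture. A call takes as long as a camera call. They do not tell look-alikes from the thing itself.
- r.outline_of(label, picture): "region" (480x640 bool, what is visible of it) and "extent" ([centre column, centre row, width, height] in pixels, round what is visible of it).
- r.spot_point(label, picture): "position" ([row, column] in pixels: a listed point, or the origin of a listed thing).
The state is a dict: "clock": time; "qpos": joint angles; "qd": joint speeds; "joint_torque": joint torques, N m; "position": TCP position; "orientation": TCP orientation; "force": force on the tool from outside, world axes, zero at the start; "wrist_torque": the same for the moment, N m; "grip_width": finger opening in m; "gripper_force": force on a finger pad.
Only numpy, scipy, OpenCV 4.12 (cv2) and the standard library are available. Lean on these libraries where they do the work, as an engineer would, in place of code of your own. Each camera call takes 0.05 s, during which the arm holds its last target. There are 200 camera calls.

### The job

Slide the blue carrier along its rail until it clicks into the viewing station (index lines meeting), and leave it there. Then turn the sprung mirror by the red grip bar on top until the camera sees the orange dot of the carrier's vial in the middle of the glass, that is, until the mirror faces halfway between the camera lens and the dot, and finish still holding the mirror steady at that angle with the gripper; leave the things standing around alone.

Things in the scene. Friction and masses are not known exactly. Their poses are not given: they have to be found in the camera images.
- rig: Fixed rig on the bench. Origin on the bench straight under the mirror's upright turning axis; z up; -x faces the robot more or less. A round steel base (110 mm across, 10 mm high) carries the mirror; an aluminium rail (74 mm wide, 26 mm high, 360 mm long) runs along rig y, its centre line at rig x = -0.144, from rig y = -0.375 to -0.015.
- carrier_slide (a joint): Travel in m of the blue carrier along the rail towards rig +y: 0 loading end, 0.130 viewing station, 0.190 far stop. Friction about 0.3 N; it stays where left. At the station a sprung ball clicks into a notch: about 5 N to push in, and again to push out either way; let go within 5 mm of 0.130 it centres itself, white index lines on the carrier meeting orange ones on the rail guides.
- carrier: The blue carrier, 54 mm (across the rail) x 130 mm (along) x 14 mm, top at 34.5 mm above the bench; axes as the rig's, origin at bench level under its middle. It has a black grip block on a thin stem and, 75 mm further in rig +y, a clamped glass vial with a blue cap (28 mm thick, top 97 mm above the bench).
- carrier_grip (a point): Centre of the carrier's black upright grip block, 16 x 16 mm wide and 40 mm high (60 to 100 mm above the bench), on a 10 mm stem; sides square to the rig's axes. Push it or grip it from above.
- station (a point): Point on the rig where the centre of the grip block comes to be when the carrier sits in the viewing station.
- dot (a point): Orange dot, 14 mm across, 70 mm above the bench on the side of the carrier's vial; it moves with the carrier and looks at the mirror once the carrier is in the station, where it is 180 mm from the mirror's axis.
- camera_lens (a point): Front of the lens of the small grey inspection camera (40 mm body, lens 34 mm across), fixed on a flat arm, 70 mm above the bench, 180 mm from the mirror's axis and looking straight at it. It stays fixed; its direction differs from run to run, on the rig's +y side.
- mirror: Upright mirror (glass 62 mm wide, 52 mm high, in a black frame 70 mm wide, top 104 mm above the bench) that turns about the upright axis through its middle, in the plane of the glass. Its x axis is the way the glass looks (horizontal), y lies along the glass, z is up.
- mirror_face (a point): Middle of the mirror glass, on the turning axis, 70 mm above the bench; axes as the mirror's.
- mirror_grip (a point): Centre of the red grip bar on top of the mirror, on the turning axis: 46 mm long along the glass (mirror y), 12 mm thick (mirror x), 34 mm high (122 to 156 mm above the bench). Grip it from above across its thickness and turn it.
- mirror_hinge (a joint): Angle in rad of the mirror: 0 at rest at its stop, growing anticlockwise seen from above (from the camera's side towards the rail), up to 1.7. A light spring returns it to 0 when let go (0.04 N m at 0, 0.14 N m at 1 rad). The dot appears when the mirror's x axis halves the angle between the directions to the lens and to the dot in the station: 0.7 to 1.3 rad.
- vial_black: Bystander, a 28 x 60 mm glass vial with a black cap; origin at its underside. Leave it alone.
- vial_white: Bystander, a 28 x 60 mm glass vial with a white cap; origin at its underside. Leave it alone.
- tape: Bystander, a green tape roll, 64 mm across, 19 mm high; origin at its underside. Leave it alone.
- timer_unit: Bystander, a white timer, 66 x 66 x 18 mm; origin at its underside. Leave it alone.
- dropper: Bystander, a brown dropper bottle, 34 mm across, 97 mm high; origin at its underside. Leave it alone.
- pen: Bystander, a grey and blue marker pen, 125 mm long, 14 mm high; origin at its underside. Leave it alone.
- steel_bowl: Bystander, a small steel bowl, 54 mm across, 28 mm high; origin at its underside. Leave it alone.
Not all that is in view belongs to the job. What is shaped like the part that bears camera_lens but yellow is not meant.

How it is judged:
By the outcome, as a careful person would: the job done as asked, in the order asked, and still so for the second after the job is handed in, while the arm keeps its last pose, push and grip.
It also fails if it takes over 45 s, if anything falls off the work surface, if the arm or the gripper's body presses on something with over 40 N, if the wrist force passes 120 N, or if a joint passes its speed limit or range.

## Working session

There is one attempt and no reset: what is moved stays moved. The work goes in short steps, Python scripts to look and compute and a tool call to move; the robot and the scene stay as the last step left them, time stands still between calls to the robot, and variables do not carry over. Pictures are saved under pics/ and viewed, at most 10 in all, crops included, and the job is handed in when it is done.

Besides the shell and the picture viewer there is one more tool, called after "Call:" by a JSON object that holds its "op" and its "data", one argument or row to a line. apply_moves: Moves the arm, as the interface text tells. Its arguments: {"type":"object","properties":{"motion":{"type":"array"},"newtons":{"type":"number"}},"required":["motion"]}

```bash
mkdir -p pics; cat > h.py <<'E'
import numpy as np, cv2
from scipy.spatial.transform import Rotation as R
from bench import r
def campose(p,s=None):
    if 'pose' in p: return np.array(p['pose'])
    T=np.eye(4);T[:3,:3]=R.from_quat(s['orientation']).as_matrix();T[:3,3]=s['position']
    return T@np.array(p['hand_eye'])
def K(p):
    f=240/np.tan(np.radians(p['fov_y'])/2);return f
def on_z(p,rc,z,s=None):
    T=campose(p,s);f=K(p)
    d=T[:3,:3]@np.array([(rc[1]-p['cx'])/f,-(rc[0]-p['cy'])/f,-1.])
    return T[:3,3]+d*(z-T[2,3])/d[2]
def proj(p,X,s=None):
    T=campose(p,s);f=K(p);c=np.linalg.inv(T)@np.append(X,1)
    return [p['cx']+f*c[0]/-c[2],p['cy']-f*c[1]/-c[2]]
def save(p,n): cv2.imwrite('pics/'+n,p['img'][:,:,::-1])
E
python3 - <<'E'
from h import *
s=r.sense();print(s)
for n in('scene','top'):
    p=r.capture(n);save(p,n+'0.png');print(n,{k:v for k,v in p.items() if k!='img'})
    for l,z in(('carrier_grip',.08),('station',.08),('dot',.07),('camera_lens',.07),('mirror_face',.07),('mirror_grip',.139),('rig',0),('carrier',0)):
        for q in r.spot_point(l,p)[:2]: print(l,round(q['score'],2),np.round(q['position'],1),on_z(p,q['position'],z).round(4))
E
```

```text
{'clock': 0.0, 'qpos': array([ 1.11120106,  0.62932565,  0.03843192,  1.51838496, -0.02701132,
        0.99631863, -0.01999891]), 'qd': array([ 0.00052259, -0.00184898,  0.00010638, -0.00157819,  0.00041369,
        0.00034623, -0.00164102]), 'joint_torque': array([ 4.29703014e-04, -5.63391531e+01,  1.22613318e+00, -1.93441147e+01,
        1.09261626e-02,  1.03144758e-02, -3.82913959e-05]), 'position': array([ 0.2491916 , -0.59964322,  0.23039676]), 'orientation': array([ 9.80677493e-01,  1.95629072e-01, -1.92324347e-04, -9.40053563e-04]), 'force': array([-0.06434883,  0.58374864, -0.28240097]), 'wrist_torque': array([-0.00367018, -0.010367  ,  0.01711182]), 'gripper_force': 0.0, 'grip_width': 0.08532958007480143}
scene {'fov_y': 45.04742144475259, 'cx': 316.3214061810365, 'cy': 238.4511165455155, 'pose': array([[-0.82536873,  0.36837641, -0.42786129, -0.0425885 ],
       [-0.56458989, -0.53560299,  0.62798702,  0.87014832],
       [ 0.00217182,  0.759887  ,  0.65005156,  1.0368195 ],
       [ 0.        ,  0.        ,  0.        ,  1.        ]]), 'shot': 1}
carrier_grip 0.86 [220.7 3
[... 877 characters left out ...]
00,  0.00000000e+00,
         1.00000000e+00]]), 'shot': 2}
carrier_grip 0.51 [284.4 399.9] [ 0.4615 -0.2375  0.08  ]
carrier_grip 0.25 [280.6 364.1] [ 0.4747 -0.1387  0.08  ]
station 0.96 [283.9 363.3] [ 0.4656 -0.1361  0.08  ]
dot 0.6 [282.9 367.7] [ 0.4694 -0.1493  0.07  ]
camera_lens 0.84 [297.8 269.7] [0.4351 0.1247 0.07  ]
camera_lens 0.74 [279.5 202.7] [0.4914 0.3115 0.07  ]
mirror_face 0.7 [235.8 289.1] [0.6101 0.068  0.07  ]
mirror_grip 0.65 [226.8 286.9] [0.6198 0.0702 0.139 ]
mirror_grip 0.52 [186.8 356.4] [ 0.7284 -0.1236  0.139 ]
rig 0.63 [239.4 290.8] [0.6147 0.0667 0.    ]
carrier 0.73 [287.  383.5] [ 0.4655 -0.2011  0.    ]
carrier 0.17 [211.9 422.3] [ 0.6884 -0.3286  0.    ]
```

View pics/scene0.png

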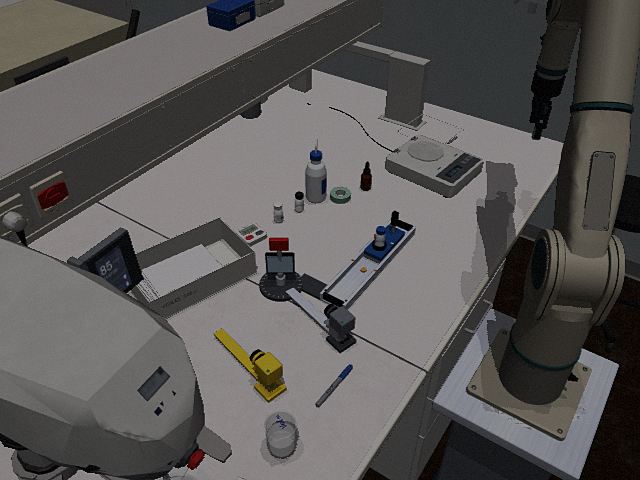

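View pics/top0.png

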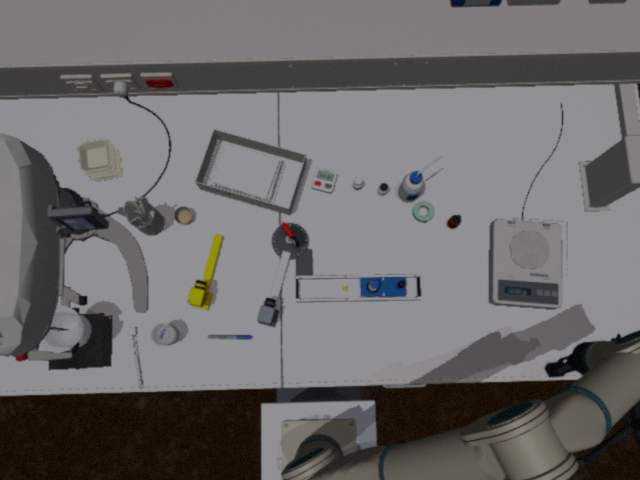

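The top view shows the carrier block near (401,284), its vial at (373,286), the mirror at (289,232), the grey camera at (268,310) and the yellow decoy at (199,293). The network points agree with these. I'll move above the grip block.

Call:
{"op": "apply_moves", "data": {
  "motion": [
    {"fingers": 0.05,"delta_pos": [0.048,-0.037,-0.02],"roll": 0.06},
    {"fingers": 0.05,"delta_pos": [0.096,-0.073,-0.02],"roll": 0.12},
    {"fingers": 0.05,"delta_pos": [0.144,-0.11,-0.02],"roll": 0.18},
    {"fingers": 0.05,"delta_pos": [0.192,-0.147,-0.02],"roll": 0.24},
    {"fingers": 0.05,"delta_pos": [0.24,-0.183,-0.02],"roll": 0.3},
    {"fingers": 0.05,"delta_pos": [0.288,-0.22,-0.02],"roll": 0.36},
    {"fingers": 0.05,"delta_pos": [0.335,-0.256,-0.02],"roll": 0.394},
    {"fingers": 0.05,"delta_pos": [0.335,-0.256,-0.02],"roll": 0.394},
    {"fingers": 0.05,"delta_pos": [0.335,-0.256,-0.02],"roll": 0.394},
    {"fingers": 0.05,"delta_pos": [0.335,-0.256,-0.02],"roll": 0.394}
  ]
}}

```text
clock: 2.15
position: [0.4596, -0.237, 0.2514]
orientation: [1.0, -0.002, -0.0, 0.0]
force: [-0.7, -0.8, 0.7]
grip_width: 0.05
gripper_force: 0.0
```

```bash
python3 - <<'E'
from h import *
s=r.sense();print(s['position'],s['orientation'],s['qpos'],s['clock'],s['grip_width'])
p=r.capture('wrist');save(p,'w1.png');print(p['hand_eye'],p['fov_y'],campose(p,s)[:3,3])
for l,z in(('carrier_grip',.08),('station',.08),('dot',.07),('camera_lens',.07),('mirror_face',.07),('mirror_grip',.139),('rig',0),('carrier',0)):
    for q in r.spot_point(l,p)[:2]: print(l,round(q['score'],2),np.round(q['position'],1),on_z(p,q['position'],z,s).round(4))
E
```

```text
[ 0.45964481 -0.23702718  0.25138876] [ 9.99998688e-01 -1.56752710e-03 -1.44528742e-04  3.81844682e-04] [ 0.34001716  0.41560233  0.11482067  1.86194159 -0.05962639  0.86729437
 -1.09019732] 2.15 0.05002518308212606
[[ 2.10194165e-04  9.46811856e-01  3.21787608e-01  8.32588902e-02]
 [ 9.99999977e-01 -2.09439874e-04 -3.69622807e-05  5.17925075e-05]
 [ 3.23988305e-05  3.21787608e-01 -9.46811879e-01 -1.41981020e-01]
 [ 0.00000000e+00  0.00000000e+00  0.00000000e+00  1.00000000e+00]] 71.0501869868933 [ 0.54294434 -0.23723163  0.39334581]
carrier_grip 0.93 [209.3 316.7] [ 0.466  -0.2419  0.08  ]
carrier_grip 0.21 [53.1 14.2] [0.5995 0.0089 0.08  ]
station 0.9 [207.4 200.3] [ 0.4682 -0.1308  0.08  ]
dot 0.59 [197.  226.7] [ 0.4761 -0.1543  0.07  ]
rig 0.73 [56.9 15.7] [0.6104 0.0712 0.    ]
```

View pics/w1.png

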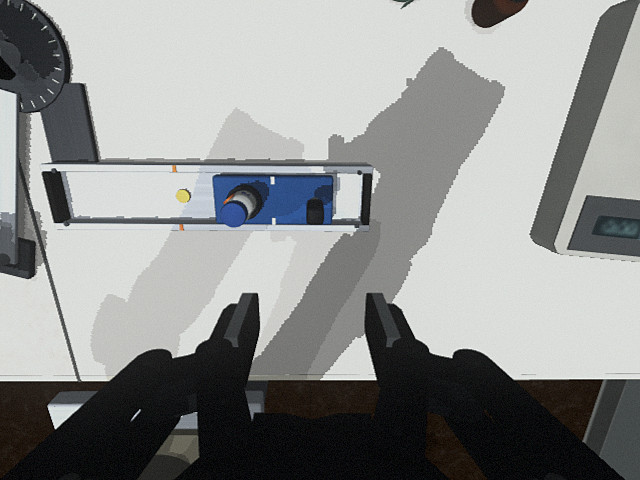

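The wrist view shows the block at (316,209), the white index lines at (272,181)/(275,220) and the orange ones at (174,168)/(181,227). The sprung ball is at (183,196). The rail ends are at columns 50 and 374.

```bash
python3 - <<'E'
from h import *
s=r.sense();p=r.capture('wrist')
for n,rc,z in(('w1',(181,272),.0345),('w2',(220,275),.0345),('o1',(168,174),.026),('o2',(227,181),.026),('c_ul',(162,50),.026),('c_ur',(164,374),.026),('c_ll',(230,55),.026),('c_lr',(230,369),.026)): print(n,on_z(p,rc,z,s).round(4))
g=r.outline_of('carrier_grip',p)
for q in g[:1]: print(q['score'],q['extent'])
p=r.capture('top')
for l,z in(('camera_lens',.07),('mirror_face',.07)):
    for q in r.spot_point(l,p)[:2]: print(l,round(q['score'],2),np.round(q['position'],1),on_z(p,q['position'],z,s).round(4))
E
```

```text
w1 [ 0.4867 -0.1931  0.0345]
w2 [ 0.4437 -0.1948  0.0345]
o1 [ 0.4994 -0.0871  0.026 ]
o2 [ 0.4331 -0.0863  0.026 ]
c_ul [0.5058 0.0449 0.026 ]
c_ur [ 0.5035 -0.3023  0.026 ]
c_ll [0.4295 0.0583 0.026 ]
c_lr [ 0.4294 -0.301   0.026 ]
0.97 [275.1, 203.7, 102.3, 50.7]
camera_lens 0.97 [297.6 270.4] [0.4356 0.1228 0.07  ]
camera_lens 0.9 [278.9 201.3] [0.4932 0.3155 0.07  ]
mirror_face 0.46 [236.7 288.3] [0.6075 0.0704 0.07  ]
```

The rig is at about (0.611, 0.072) with almost no yaw, and the carrier has about 0.108 m left to travel. I'll descend and grip the block.

Call:
{"op": "apply_moves", "data": {
  "motion": [
    {"fingers": 0.05,"delta_pos": [0.007,0.003,0.045],"roll": 0},
    {"fingers": 0.05,"delta_pos": [0.007,0.003,0.09],"roll": 0},
    {"fingers": 0.05,"delta_pos": [0.007,0.003,0.13],"roll": 0},
    {"fingers": 0.05,"delta_pos": [0.007,0.003,0.16],"roll": 0},
    {"fingers": 0.05,"delta_pos": [0.007,0.003,0.183],"roll": 0},
    {"fingers": 0.05,"delta_pos": [0.007,0.003,0.183],"roll": 0},
    {"fingers": 0.01,"delta_pos": [0.007,0.003,0.183],"roll": 0},
    {"fingers": 0.01,"delta_pos": [0.007,0.003,0.183],"roll": 0},
    {"fingers": 0.01,"delta_pos": [0.007,0.003,0.183],"roll": 0},
    {"fingers": 0.01,"delta_pos": [0.007,0.003,0.183],"roll": 0}
  ],
  "newtons": 25
}}

```text
clock: 4.1
position: [0.4685, -0.2388, 0.0695]
orientation: [1.0, -0.0, 0.001, 0.001]
force: [-0.5, -0.5, 7.1]
grip_width: 0.0156
gripper_force: 26.6
```

Call:
{"op": "apply_moves", "data": {
  "motion": [
    {"fingers": 0.01,"delta_pos": [0,-0.02,0],"roll": 0},
    {"fingers": 0.01,"delta_pos": [0,-0.04,0],"roll": 0},
    {"fingers": 0.01,"delta_pos": [0,-0.06,0],"roll": 0},
    {"fingers": 0.01,"delta_pos": [0,-0.075,0],"roll": 0},
    {"fingers": 0.01,"delta_pos": [0,-0.085,0],"roll": 0},
    {"fingers": 0.01,"delta_pos": [0,-0.093,0],"roll": 0},
    {"fingers": 0.01,"delta_pos": [0,-0.099,0],"roll": 0},
    {"fingers": 0.01,"delta_pos": [0,-0.104,0],"roll": 0},
    {"fingers": 0.01,"delta_pos": [0,-0.108,0],"roll": 0},
    {"fingers": 0.01,"delta_pos": [0,-0.108,0],"roll": 0}
  ]
}}

```text
clock: 5.35
position: [0.4696, -0.132, 0.0696]
orientation: [1.0, -0.001, 0.002, 0.001]
force: [0.8, -3.6, 5.9]
grip_width: 0.0152
gripper_force: 26.4
```

```bash
python3 - <<'E'
from h import *
s=r.sense();print(s['position'],s['force'])
p=r.capture('wrist');im=p['img'][100:300,120:440,::-1];cv2.imwrite('pics/w2.png',cv2.resize(im,None,fx=2.5,fy=2.5,interpolation=cv2.INTER_CUBIC))
E
```

```text
[ 0.4695659  -0.13198818  0.06957862] [ 0.75649786 -3.57138075  5.88832111]
```

View pics/w2.png

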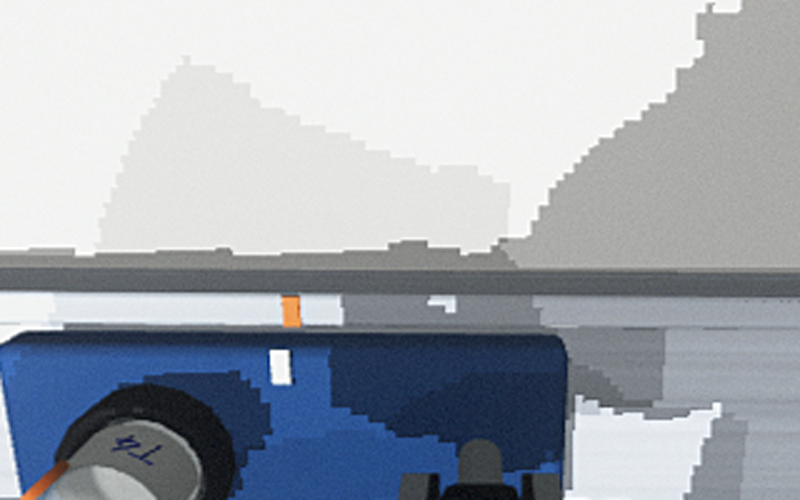

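The white line (280) and the orange line (291) coincide after correcting for parallax, which predicts about 11 px. I'll release and check that it holds.

Call:
{"op": "apply_moves", "data": {
  "motion": [
    {"fingers": 0.045,"delta_pos": [0,0,0],"roll": 0},
    {"fingers": 0.045,"delta_pos": [0,0,0],"roll": 0},
    {"fingers": 0.045,"delta_pos": [0,0,0],"roll": 0},
    {"fingers": 0.045,"delta_pos": [0,0,0],"roll": 0},
    {"fingers": 0.045,"delta_pos": [0,0,-0.03],"roll": 0},
    {"fingers": 0.045,"delta_pos": [0,0,-0.07],"roll": 0},
    {"fingers": 0.045,"delta_pos": [0,0,-0.11],"roll": 0},
    {"fingers": 0.045,"delta_pos": [0,0,-0.16],"roll": 0},
    {"fingers": 0.045,"delta_pos": [0,0,-0.18],"roll": 0},
    {"fingers": 0.045,"delta_pos": [0,0,-0.18],"roll": 0}
  ]
}}

```text
clock: 6.65
position: [0.4684, -0.1304, 0.2497]
orientation: [1.0, -0.0, 0.002, 0.0]
force: [-0.8, 0.2, -0.5]
grip_width: 0.0451
gripper_force: 0.0
```

```bash
python3 - <<'E'
from h import *
s=r.sense();print(s['position'],s['force'])
p=r.capture('wrist');save(p,'w3.png')
for l,z in(('carrier_grip',.08),('station',.08),('dot',.07),('camera_lens',.07),('mirror_face',.07),('mirror_grip',.139),('mirror_grip',.156),('rig',0)):
    for q in r.spot_point(l,p)[:2]: print(l,round(q['score'],2),np.round(q['position'],1),on_z(p,q['position'],z,s).round(4))
E
```

```text
[ 0.46844695 -0.13044154  0.24965937] [-0.83832141  0.20542112 -0.48416803]
carrier_grip 0.84 [217.4 316.9] [ 0.4679 -0.1355  0.08  ]
station 0.85 [224.  313.9] [ 0.4613 -0.1326  0.08  ]
dot 0.8 [202.8 228.7] [ 0.48   -0.0495  0.07  ]
camera_lens 0.95 [243.5  61.8] [0.4379 0.1231 0.07  ]
camera_lens 0.26 [ 65.3 118.8] [0.6005 0.0356 0.07  ]
mirror_face 0.85 [52.3 73.6] [0.6105 0.0722 0.07  ]
mirror_grip 0.75 [30.3  5.3] [0.6106 0.0707 0.139 ]
mirror_grip 0.75 [30.3  5.3] [0.6066 0.0572 0.156 ]
rig 0.65 [ 66.6 121.8] [0.61   0.0687 0.    ]
```

View pics/w3.png

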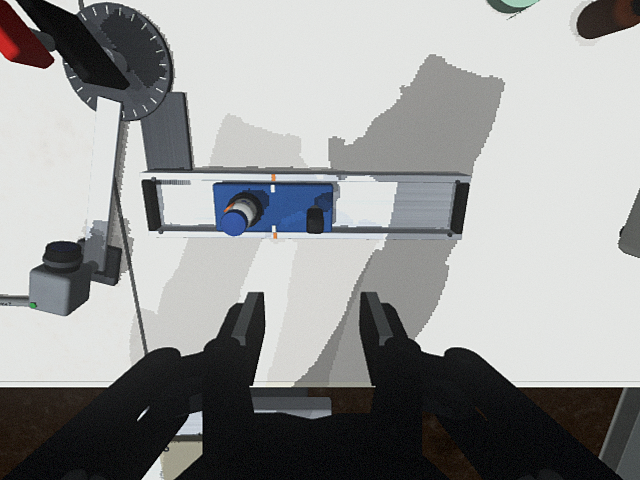

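The index lines meet: white at 272 and orange at 273.5. The carrier is seated. The axis is at (0.6105, 0.071), the lens at 163.2° and the dot at about 222.5°, so the bisector is about 193°. I'll go above the mirror grip.

Call:
{"op": "apply_moves", "data": {
  "motion": [
    {"fingers": 0.045,"delta_pos": [0.024,-0.034,0],"roll": -0.13},
    {"fingers": 0.045,"delta_pos": [0.048,-0.068,0],"roll": -0.26},
    {"fingers": 0.045,"delta_pos": [0.072,-0.102,0],"roll": -0.4},
    {"fingers": 0.045,"delta_pos": [0.096,-0.136,0],"roll": -0.53},
    {"fingers": 0.045,"delta_pos": [0.12,-0.17,0],"roll": -0.66},
    {"fingers": 0.045,"delta_pos": [0.142,-0.202,0],"roll": -0.8},
    {"fingers": 0.045,"delta_pos": [0.142,-0.202,0],"roll": -0.8},
    {"fingers": 0.045,"delta_pos": [0.142,-0.202,0],"roll": -0.8},
    {"fingers": 0.045,"delta_pos": [0.142,-0.202,0],"roll": -0.8},
    {"fingers": 0.045,"delta_pos": [0.142,-0.202,0],"roll": -0.8}
  ]
}}

```text
clock: 8.35
position: [0.6094, 0.0706, 0.2485]
orientation: [0.921, 0.389, -0.0, 0.0]
force: [0.9, 0.3, -0.1]
grip_width: 0.0451
gripper_force: 0.0
```

```bash
python3 - <<'E'
from h import *
s=r.sense();M=R.from_quat(s['orientation']).as_matrix();print(s['position'],s['qpos'],'yaw',np.degrees(np.arctan2(M[1,0],M[0,0])))
p=r.capture('wrist');save(p,'w4.png')
for l,z in(('mirror_face',.07),('mirror_grip',.139),('rig',0),('dot',.07),('camera_lens',.07),('station',.08)):
    for q in r.spot_point(l,p)[:2]: print(l,round(q['score'],2),np.round(q['position'],1),on_z(p,q['position'],z,s).round(4))
im=p['img'].astype(int);m=((im[...,0]>120)&(im[...,1]<60)&(im[...,2]<60)).astype('uint8')
c=max(cv2.findContours(m,0,2)[0],key=cv2.contourArea)
print(cv2.contourArea(c));a=cv2.boxPoints(cv2.minAreaRect(c));print(a.round())
P=np.array([on_z(p,(v,u),.156,s)[:2] for u,v in c[:,0]]);q=cv2.minAreaRect((P*1000).astype('float32'));print(q, P.mean(0))
E
```

```text
[0.60937434 0.07058356 0.24849853] [-0.12106313  0.55684002 -0.06460954  1.60303338  0.04159362  0.98313294
 -0.97173456] yaw 45.72588396894118
mirror_face 0.91 [215.  311.5] [0.6085 0.0697 0.07  ]
mirror_grip 0.88 [232.6 314. ] [0.6127 0.071  0.139 ]
rig 0.78 [198.1 312.6] [0.6109 0.0704 0.    ]
dot 0.75 [364.5 300.7] [ 0.4754 -0.0489  0.07  ]
dot 0.52 [198.3 313. ] [0.6212 0.0806 0.07  ]
camera_lens 0.78 [289.8 161.6] [0.4373 0.1221 0.07  ]
camera_lens 0.58 [109.7  28.4] [0.4954 0.3151 0.07  ]
station 0.84 [416.2 341.8] [ 0.464  -0.1301  0.08  ]
326.5
[[307. 238.]
 [312. 211.]
 [326. 213.]
 [321. 241.]]
((621.2123413085938, 77.31647491455078), (21.322710037231445, 10.4119873046875), 34.74273681640625) [0.62098868 0.07635585]
```

View pics/w4.png

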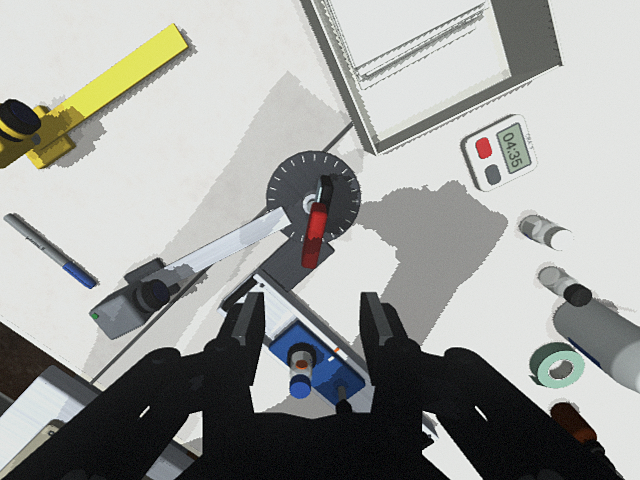

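The view shows the bar running from about (321,200) to (311,266), leaning roughly 10° off the tool's x axis. I'll measure that more exactly.

```bash
python3 - <<'E'
from h import *
s=r.sense();im=cv2.imread('pics/w4.png')[:,:,::-1].astype(int);p=r.capture('wrist')
m=((im[...,0]>70)&(im[...,1]<.45*im[...,0])&(im[...,2]<.45*im[...,0])).astype('uint8');m[:170]=0;m[275:]=0;m[:,:290]=0;m[:,345:]=0
c=max(cv2.findContours(m,0,2)[0],key=cv2.contourArea);print(cv2.contourArea(c),cv2.boundingRect(c))
for thr in (70,110,140):
  mm=m*(im[...,0]>thr)
  v,u=np.nonzero(mm)
  P=np.array([on_z(p,(a,b),.15,s)[:2] for a,b in zip(v,u)]);d=P-P.mean(0);w,V=np.linalg.eigh(d.T@d);print(thr,len(u),P.mean(0),np.degrees(np.arctan2(V[1,1],V[0,1])),P.min(0),P.max(0))
c=m[170:275,290:345]*255
cv2.imwrite('pics/w5.png',np.hstack([cv2.resize(im[170:275,290:345,::-1].astype('uint8'),None,fx=5,fy=5,interpolation=0),cv2.cvtColor(cv2.resize(c,None,fx=5,fy=5,interpolation=0),8)]))
E
```

```text
781.0 (302, 203, 25, 66)
70 824 [0.6129543  0.07231066] -143.3328954356245 [0.5903386  0.05453145] [0.63173491 0.09148138]
110 389 [0.62049509 0.07738519] -147.18483841586217 [0.59256755 0.05682388] [0.63120638 0.08663813]
140 315 [0.62075083 0.0780121 ] -146.83879507938767 [0.60969756 0.06904878] [0.63067785 0.08663813]
```

View pics/w5.png

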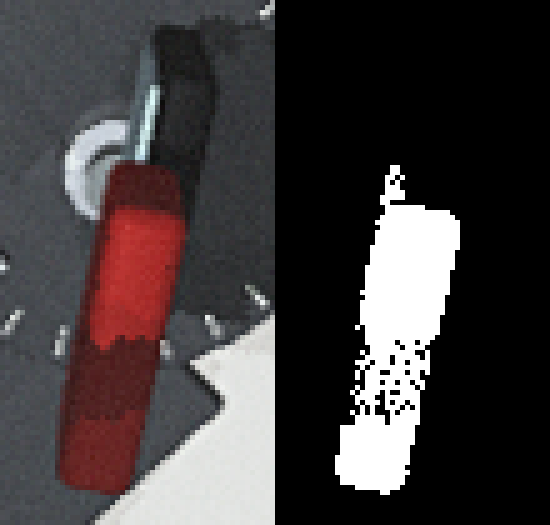

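The bar lies at about 36° with its centre at (0.612, 0.072), so the mirror normal rests at 126° and must turn about 67° (1.16 rad). That is within the stated range. I'll grip it.

Call:
{"op": "apply_moves", "data": {
  "motion": [
    {"fingers": 0.045,"delta_pos": [0.002,0,0],"roll": 0.165},
    {"fingers": 0.045,"delta_pos": [0.002,0,0.04],"roll": 0.165},
    {"fingers": 0.045,"delta_pos": [0.002,0,0.08],"roll": 0.165},
    {"fingers": 0.045,"delta_pos": [0.002,0,0.11],"roll": 0.165},
    {"fingers": 0.045,"delta_pos": [0.002,0,0.122],"roll": 0.165},
    {"fingers": 0.045,"delta_pos": [0.002,0,0.122],"roll": 0.165},
    {"fingers": 0.005,"delta_pos": [0.002,0,0.122],"roll": 0.165},
    {"fingers": 0.005,"delta_pos": [0.002,0,0.122],"roll": 0.165},
    {"fingers": 0.005,"delta_pos": [0.002,0,0.122],"roll": 0.165},
    {"fingers": 0.005,"delta_pos": [0.002,0,0.122],"roll": 0.165}
  ],
  "newtons": 40
}}

```text
clock: 10.0
position: [0.6133, 0.072, 0.1279]
orientation: [0.95, 0.312, 0.002, 0.001]
force: [4.0, -3.6, 5.1]
grip_width: 0.0112
gripper_force: 43.9
```

```bash
python3 - <<'E'
from h import *
s=r.sense();M=R.from_quat(s['orientation']).as_matrix();print(s['position'],s['grip_width'],s['force'],s['wrist_torque'],s['qpos'],'yaw',np.degrees(np.arctan2(M[1,0],M[0,0])))
E
```

```text
[0.61326058 0.07198834 0.12792839] 0.011228348139703541 [ 4.0093251  -3.60039936  5.11349928] [-0.50175572 -0.57255813 -0.000803  ] [-0.15099011  0.70175294 -0.01973405  1.71163259  0.02148225  0.72370279
 -1.11928379] yaw 36.30353020973255
```

Call:
{"op": "apply_moves", "data": {
  "motion": [
    {"fingers": 0.005,"delta_pos": [0,0.001,0],"roll": -0.1},
    {"fingers": 0.005,"delta_pos": [0,0.001,0],"roll": -0.24},
    {"fingers": 0.005,"delta_pos": [0,0.001,0],"roll": -0.39},
    {"fingers": 0.005,"delta_pos": [0,0.001,0],"roll": -0.54},
    {"fingers": 0.005,"delta_pos": [0,0.001,0],"roll": -0.69},
    {"fingers": 0.005,"delta_pos": [0,0.001,0],"roll": -0.84},
    {"fingers": 0.005,"delta_pos": [0,0.001,0],"roll": -0.98},
    {"fingers": 0.005,"delta_pos": [0,0.001,0],"roll": -1.1},
    {"fingers": 0.005,"delta_pos": [0,0.001,0],"roll": -1.16},
    {"fingers": 0.005,"delta_pos": [0,0.001,0],"roll": -1.16}
  ]
}}

```text
clock: 11.25
position: [0.6104, 0.073, 0.1279]
orientation: [0.624, 0.782, -0.0, -0.001]
force: [-4.3, -0.8, 11.3]
grip_width: 0.0111
gripper_force: 45.0
```

```bash
python3 - <<'E'
from h import *
s=r.sense();M=R.from_quat(s['orientation']).as_matrix();print(s['position'],s['grip_width'],s['gripper_force'],s['force'],s['wrist_torque'],s['qpos'],'yaw',np.degrees(np.arctan2(M[1,0],M[0,0])))
p=r.capture('wrist');save(p,'w6.png')
for l,z in(('mirror_face',.07),('mirror_grip',.139),('rig',0),('dot',.07),('camera_lens',.07),('carrier_grip',.08),('station',.08)):
    for q in r.spot_point(l,p)[:2]: print(l,round(q['score'],2),np.round(q['position'],1),on_z(p,q['position'],z,s).round(4))
p=r.capture('top')
for l,z in(('mirror_face',.07),('rig',0),('dot',.07),('camera_lens',.07),('carrier_grip',.08)):
    for q in r.spot_point(l,p)[:1]: print(l,round(q['score'],2),np.round(q['position'],1),on_z(p,q['position'],z,s).round(4))
E
```

```text
[0.61044904 0.07303537 0.12790831] 0.011141027950018636 44.971051812171936 [-4.33494956 -0.75323431 11.29714876] [-0.06207436  0.80051214 -0.18007772] [ 0.04890129  0.72271361 -0.34960531  1.70651956  0.32951204  0.7723218
 -0.23421921] yaw 102.85549734730554
mirror_grip 0.6 [322.8 310.8] [0.611  0.0713 0.139 ]
rig 0.83 [232.6 310.6] [0.6104 0.0695 0.    ]
dot 0.8 [372.8  96.3] [ 0.4778 -0.0478  0.07  ]
dot 0.54 [232.6 313.7] [0.6078 0.0917 0.07  ]
camera_lens 0.63 [119.3  29.6] [0.4372 0.1211 0.07  ]
mirror_face 0.43 [235.7 289.1] [0.6104 0.068  0.07  ]
rig 0.6 [211.  420.9] [ 0.6913 -0.3246  0.    ]
camera_lens 0.95 [295.3 271. ] [0.4419 0.1211 0.07  ]
```

View pics/w6.png

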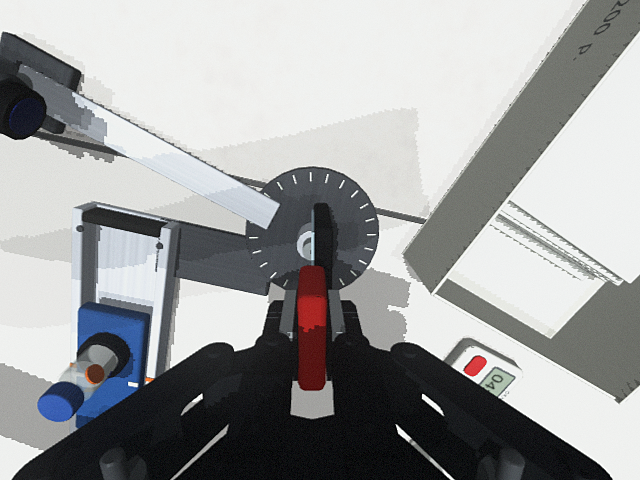

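The bar is held square in the fingers, and the carrier vial's dot at (97,373) faces the mirror. The remeasured bisector is 192.7° and the mirror stands at 192.9°. I'll hold for one call to settle, then hand in.

Call:
{"op": "apply_moves", "data": {
  "motion": [
    {"fingers": 0.005,"delta_pos": [0,0,0],"roll": 0},
    {"fingers": 0.005,"delta_pos": [0,0,0],"roll": 0},
    {"fingers": 0.005,"delta_pos": [0,0,0],"roll": 0},
    {"fingers": 0.005,"delta_pos": [0,0,0],"roll": 0},
    {"fingers": 0.005,"delta_pos": [0,0,0],"roll": 0},
    {"fingers": 0.005,"delta_pos": [0,0,0],"roll": 0},
    {"fingers": 0.005,"delta_pos": [0,0,0],"roll": 0},
    {"fingers": 0.005,"delta_pos": [0,0,0],"roll": 0},
    {"fingers": 0.005,"delta_pos": [0,0,0],"roll": 0},
    {"fingers": 0.005,"delta_pos": [0,0,0],"roll": 0}
  ]
}}

```text
clock: 13.2
position: [0.6105, 0.073, 0.1279]
orientation: [0.624, 0.782, -0.0, -0.001]
force: [-3.3, -0.5, 10.3]
grip_width: 0.011
gripper_force: 45.0
```

```bash
python3 - <<'E'
from h import *
s=r.sense();M=R.from_quat(s['orientation']).as_matrix();y=np.degrees(np.arctan2(M[1,0],M[0,0]));print(y,s['gripper_force'],s['force'])
if abs(y-102.8)<.6: print(r.close_job())
E
```

```text
102.82691337285192 44.97445821762085 [-3.28507732 -0.51555728 10.2993736 ]
the job is handed in; nothing more can be done
None
```

I handed the job in at about 13 s: the carrier is clicked into the viewing station with its index lines meeting, and the gripper is holding the mirror at 192.8°, against a measured halfway angle of about 192.7°; no verdict came back.

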